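Hold the inspection mirror on the key

TASK

Turn the small swivel mirror on the inspection stand (its lever has an upright pin to take it by) until the key standing in the lock of the closed walnut box shows in the middle of the mirror as seen by the stand's camera; the stand's pointer then points at the key. The mirror swings back when released, so hold it steady at that angle for about three seconds and finish while still holding it; handle the stand gently (a light pinch, at most about 30 N per finger, or a light push), do not let the mirror snap round, and leave everything else on the bench where it is.

Things in the scene. Friction and masses are not known exactly. Their poses are not given: they have to be found in the camera images.
- stand: Inspection stand, screwed to the bench (fixed, but its place and heading differ each time). Aluminium base 270 x 70 x 12 mm; origin on the bench surface exactly below the mirror's vertical swivel axis; the base runs from 50 mm on its own +x side to 220 mm on its -x side. At its own x = -180 mm a small black camera, 40 mm wide, stands on a post (top at 94 mm), lens 75 mm up, looking along the stand's +x at the mirror. z is up.
- mirror (a joint): Turn of the mirror about its vertical swivel axis, rad, positive anticlockwise seen from above, range -0.9 to 0.9; 0 when the mirror squarely faces the camera. A return spring (0.3 N m/rad) brings it back to 0 when released. The mirror is a 62 mm disc on the axis, centre 75 mm above the bench. The camera's line of sight leaves the mirror turned by twice this angle from the direction mirror-to-camera.
- pin (a point): Point on the axis of the upright round steel pin by which the mirror is turned: 12 mm diameter, standing from 125 to 175 mm above the bench, on a flat lever (14 mm wide, z 115 to 125 mm) behind the mirror. This point is 155 mm above the bench and 55 mm from the swivel axis; at joint value 0 it lies on the stand's +x side, and it goes round with the mirror. About 1 to 4 N sideways on the pin turns it to the angles needed.
- sight (a point): Origin on the swivel axis at the mirror's centre, 75 mm up. Its x axis points along the camera's line of sight after the mirror, level. It belongs to the slim steel pointer, 94 mm long, 28 mm above the bench under the mirror, which is geared 2:1 to the mirror and always points along that line (at the camera when the mirror is at 0).
- key_box: Closed walnut box, 140 x 170 x 112 mm high, with a key in the round brass lock plate on its +x face; to the left or to the right of the camera. Stands loose; origin under its centre. Leave it where it is.
- key (a point): Centre of the steel key's round bow, 26 mm across, standing 34 mm out of the face of key_box (104 mm from the box's centre along its own +x), 75 mm above the bench: the same height as mirror centre and lens.
- open_box: lidless walnut box, 140 x 170 x 83 mm high, pale lining, round brass lock plate on its +x face but NO key; stands on the other side of the bench from key_box. Leave it.
- lid_panel: loose walnut lid lying flat, 140 x 170 x 24 mm. Leave it.
- gauge: upright dark hygrometer, 35 x 60 x 96 mm high. Leave it.
- wax_tin: flat steel tin, 70 mm across, 40 mm high. Leave it.
- driver: screwdriver lying on the bench, wooden handle. Leave it.
- glue: white plastic glue bottle, 56 mm across, 160 mm high. Leave it.
- brush: brush lying on the bench. Leave it.
- hinge_tray: plywood tray of brass hinges, 100 x 140 x 35 mm high. Leave it.

How it is judged:
By the outcome, as a careful person would: the job done as asked, in the order asked, and still so for the second after the job is handed in, while the arm keeps its last pose, push and grip.
It also fails if it takes over 32 s, if anything falls off the work surface, if the arm or the gripper's body presses on something with over 40 N, if the wrist force passes 120 N, or if a joint passes its speed limit or range.

ROBOT

A 7-joint arm with a two-finger parallel gripper is mounted at the origin on the work surface. World frame = base frame: x ahead of the robot, y to its left, z up, the work surface at z = 0. Lengths are in m, angles in rad, forces in N, time in s.
With the tool pointing down it reaches from about 0.4 to 0.85 m from the base axis. Payload 10.4 kg.
Tool frame: the origin (TCP) lies between the finger pads; the fingertips stand 19 mm ahead of it and the grasp point (between the pads) is the TCP (manip.tip_reach is the z of the fingertips in the tool frame, in m); z points along the fingers, y is the direction in which the jaws open and shut (so a half turn about z gives the same grasp; the last joint's range is limited). The gripper opens to 85 mm and grips with 20 to 120 N. Pads are 22 mm wide; open, the fingers measure 114 mm over their backs; the gripper's body (76 mm by 85 mm) begins 54 mm behind the grasp point. The pads swing forward as they close: fully open they stand 13 mm farther back than shut.
Start: joints at [1.263, 0.332, -0.065, 1.46, 0.022, 1.35, -0.088], TCP at [0.176, -0.6, 0.25] pointing down, gripper open.
Joint ranges: [-2.6, 2.6], [-0.5, 2.12], [-1.47, 1.34], [0.16, 2.42], [-1.27, 4.41], [0.06, 2.06], [-2.6, 2.6]. Speed limits (rad/s): [2.22, 2.22, 2.79, 2.79, 3.14, 3.14, 3.14].

INTERFACE

Orientations are given as a unit quaternion [x, y, z, w].
In Python, from workcell import sensors, cams, manip gives the robot as it stands.
- The arm moves only by the shell command python3 -m jog 'ROWS' [FORCE]. ROWS is JSON, a list of rows, each a list of 3 entries, a list of its own where there are three numbers: the shift along the world's x, y, z in m, then the turn, a rotation vector about the world's x, y, z in rad, then the opening in per cent of the stroke, from 0 (shut) to 100 (fully open). In form: [[[dx, dy, dz], [wx, wy, wz], grip], ...]. A call has 1 to 5 rows; each row shifts and turns the pose as measured when the row begins; what a row does not reach is not made up. A row lasts 1/8 s, in which the tool goes at most 62.5 mm and 10.7 degrees, less where a joint would pass 70% of its speed; a pose out of reach is approached as far as the arm can. A call with a gripper value outside its range is refused whole. The fingers move at their own pace and stop on an object; FORCE is the grip in N (left out, the last holds). Time passes only in rows, so rows that do not move let the fingers close. It gives the time, the measured TCP pose, the force and the opening at its end, in the units of the state.
- sensors.get_obs(): the state, without advancing time (a new reading comes with each control period).
- cams.camera(name): name is "side" or "top" or "wrist"; returns (picture, depth): 400x640x3 uint8, red, green, blue; 400x640 float32, m along the optical axis (not along the pixel's ray), 0 where there is no reading.
- cams.camera_model(name): a dict with "intrinsics" (3x3 intrinsics, pixels), "k1" (the pictures are not rectified: a ray, as slopes to the right and down, at radius r is drawn at 1 + k1 r^2 times it, then the intrinsics apply), "view" (4x4, takes a point from world to camera coordinates). Camera axes: x right, y down, z forward; pixel columns grow to the right and rows downward; lengths in m; the calibration is good to about 2 mm. A picture is of the moment at which its call begins: read the wrist's pose just before it. camera_model takes no time and is no camera call; for the wrist camera it gives the pose at the moment of the call.
- manip.hand_in(): hands the job in, once; it reports no verdict.
The state is a dict: "clock": time; "joint_pos": joint angles; "joint_velocities": joint speeds; "tau": joint torques, N m; "position": TCP position; "ee_rot": TCP orientation; "ft_force": force on the tool from outside, world axes, zero at the start; "torque": the same for the moment, N m; "grip_width": opening from 0.0 (shut) to 1.0 (fully open).
Only numpy, scipy, OpenCV 4.12 (cv2) and the standard library are available. Lean on these libraries where they do the work, as an engineer would, in place of code of your own. Each camera call takes 0.05 s, during which the arm holds its last target.

## Working session

There is one attempt and no reset: what is moved stays moved. The work goes in short steps, Python scripts to look and compute and a shell command to move; the robot and the scene stay as the last step left them, time stands still between calls to the robot, and variables do not carry over. Pictures are saved under pics/ and viewed, and the job is handed in when it is done.

```bash
mkdir -p pics; python3 - <<'E'
from workcell import sensors,cams,manip
import cv2,numpy as np
print(sensors.get_obs()); print(manip.tip_reach)
for n in("top","side"):
    p,d=cams.camera(n); cv2.imwrite(f"pics/{n}0.png",p[:,:,::-1]); np.savez(f"{n}0.npz",p=p,d=d)
    m=cams.camera_model(n);print(n,m)
E
```

```text
{'clock': 0.0, 'joint_pos': array([ 1.26340603,  0.33288455, -0.06467171,  1.46094073,  0.02160999,
        1.34985425, -0.08846702]), 'joint_velocities': array([ 0.00010802,  0.00311219,  0.00077202, -0.00100915,  0.00102018,
        0.00044697,  0.00099426]), 'tau': array([ 1.18287821e-04, -6.25449944e+01,  4.89103713e-02, -3.91617072e+01,
        1.61452848e-02,  9.72371665e-03, -2.08693734e-05]), 'position': array([ 0.17548212, -0.59951204,  0.24950819]), 'ee_rot': array([ 9.89876603e-01,  1.41928951e-01, -1.38836704e-04, -6.81660508e-04]), 'ft_force': array([-0.20043152,  0.43780382,  0.15736162]), 'torque': array([-0.00493121, -0.03663294,  0.05030305]), 'grip_width': 1.0015890829721559}
0.019
top {'intrinsics': array([[374.05224978,   0.        , 324.49099403],
       [  0.        , 374.05224978, 199.18607206],
       [  0.        ,   0.        ,   1.        ]]), 'k1': -0.08938205940419901, 'view': array([[-9.34237251e-04, -9.99838969e-01,  1.79210245e-02,
        -2.74053908e-02],
       [-9.98668483e-01,  8.49546612e-06, -5.15874079e-02,
         5.55979092e-01],
       [ 5.15789485e-02, -1.79453572e-02, -9.98507675e-01,
         1.21312745e+00],
       [ 0.00000000e+00,  0.00000000e+00,  0.00000000e+00,
         1.00000000e+00]])}
side {'intrinsics': array([[439.30682468,   0.        , 319.25638503],
       [  0.        , 439.30682468, 201.69452813],
       [  0.        ,   0.        ,   1.        ]]), 'k1': -0.06947559684813091, 'view': array([[-0.97293387, -0.23099085, -0.00654996,  0.50423677],
       [-0.15454175,  0.67148048, -0.7247281 ,  0.19081699],
       [ 0.17180373, -0.70410027, -0.68900383,  1.15416201],
       [ 0.        ,  0.        ,  0.        ,  1.        ]])}
```

View pics/top0.png

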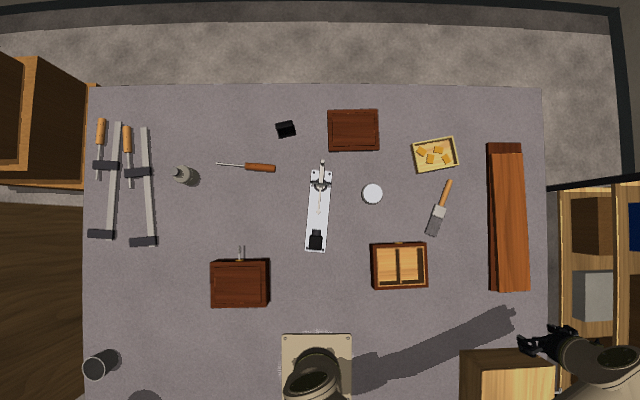

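View pics/side0.png

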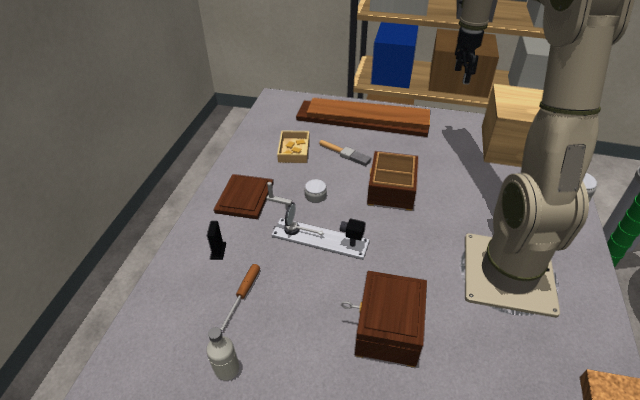

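The top view shows the stand from (320,170) to (315,250), with its pin at about (322,163) and its camera at (315,240). The closed box is at (240,283) with its key at (241,250), and the open box is at (398,265). I'll zoom in on both views.

```bash
python3 - <<'E'
import cv2,numpy as np
p=np.load('top0.npz')['p'][:,:,::-1]
cv2.imwrite('pics/t1.png',cv2.resize(p[145:260,225:345],None,fx=5,fy=5,interpolation=cv2.INTER_CUBIC))
p=np.load('side0.npz')['p'][:,:,::-1]
cv2.imwrite('pics/s1.png',cv2.resize(p[170:330,255:395],None,fx=3.7,fy=3.7,interpolation=cv2.INTER_CUBIC))
E
```

```text
(no output)
```

View pics/t1.png

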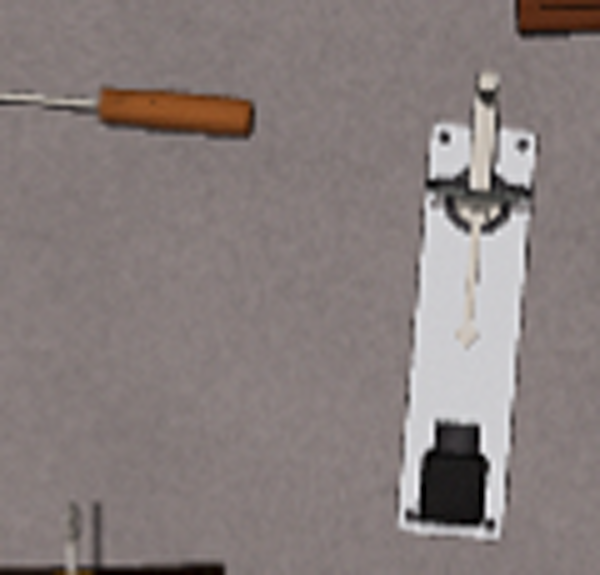

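View pics/s1.png

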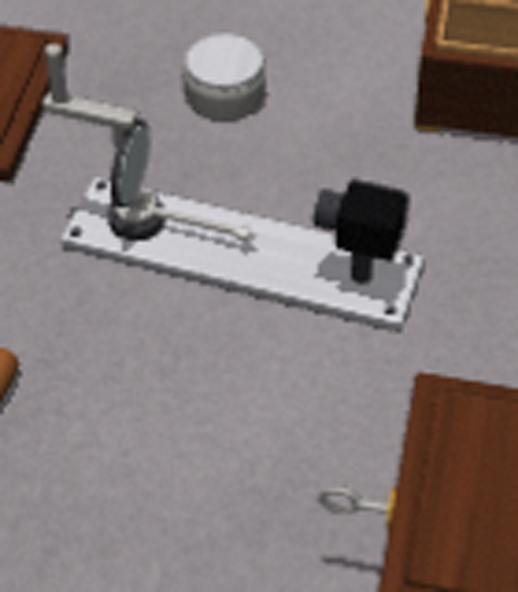

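```bash
cat > h.py <<'E'
import numpy as np,cv2,pickle,os
from workcell import cams
def ray(m,uv):
    K=m['intrinsics'];uv=np.atleast_2d(np.asarray(uv,float))
    xd=(uv-[K[0,2],K[1,2]])/[K[0,0],K[1,1]]
    x=xd.copy()
    for _ in range(30): x=xd/(1+m['k1']*(x**2).sum(1,keepdims=True))
    R=m['view'][:3,:3];t=m['view'][:3,3]
    return -R.T@t, np.c_[x,np.ones(len(x))]@R
def onz(m,uv,z):
    o,d=ray(m,uv); return o+d*((z-o[2])/d[:,2])[:,None]
def proj(m,P):
    c=np.atleast_2d(P)@m['view'][:3,:3].T+m['view'][:3,3]
    x=c[:,:2]/c[:,2:]; x=x*(1+m['k1']*(x**2).sum(1,keepdims=True))
    K=m['intrinsics'];return x*[K[0,0],K[1,1]]+[K[0,2],K[1,2]]
E
python3 - <<'E'
from h import *
T=cams.camera_model('top');S=cams.camera_model('side')
p=np.load('top0.npz')['p'].astype(int);d=np.load('top0.npz')['d']
for cam,m,box in(('top',T,(160,260,300,340)),('side',S,(215,262,268,375))):
    p=np.load(cam+'0.npz')['p'].astype(int)
    g=(p.min(2)>165)&(p.max(2)-p.min(2)<25)
    k=np.zeros_like(g);a=box;k[a[0]:a[1],a[2]:a[3]]=g[a[0]:a[1],a[2]:a[3]]
    k=cv2.morphologyEx(k.astype(np.uint8),cv2.MORPH_OPEN,np.ones((2,2)))
    n,l,s,c=cv2.connectedComponentsWithStats(k);i=1+s[1:,4].argmax()
    print(cam,s[i])
    v,u=np.nonzero(l==i);W=onz(m,np.c_[u,v],.012)[:,:2]
    r=cv2.minAreaRect((W*1000).astype(np.float32));print(r);print(cv2.boxPoints(r))
# box top & bow
ts=lambda x,y:(225+x/5-.4,145+y/5-.4); ss=lambda x,y:(255+x/3.7-.4,170+y/3.7-.4)
print('bow top',onz(T,[ts(75,503),ts(75,523),ts(72,565)],.075),'bow top edge z88',onz(T,[ts(75,503)],.088))
print('bow side',onz(S,[ss(340,499),ss(318,499),ss(362,505),ss(390,506)],.075))
print('pin top T',onz(T,[ts(488,79)],.175),'side',onz(S,[ss(54,49)],.175))
for cam,m,b,z in(('top',T,(245,320,200,280),.112),('side',S,(265,370,345,435),.112)):
    p=np.load(cam+'0.npz')['p'].astype(int)
    d=np.load(cam+'0.npz')['d']
    vv,uu=np.mgrid[b[0]:b[1],b[2]:b[3]];o,dd=ray(m,np.c_[uu.ravel(),vv.ravel()])
    dep=d[b[0]:b[1],b[2]:b[3]].ravel();P=o+dd*dep[:,None]
    k=(abs(P[:,2]-z)<.006)
    r=cv2.minAreaRect((P[k][:,:2]*1000).astype(np.float32));print(cam,k.sum(),P[k][:,2].mean(),r)
    # bow points by depth
E
```

```text
top [306 188  25  62 967]
((493.6991882324219, -7.255680084228516), (67.4830322265625, 198.0782012939453), 84.94709777832031)
[[392.07318 -32.14315]
 [589.3816  -49.58899]
 [595.3252   17.63179]
 [398.01678  35.07763]]
side [291 224  79  34 915]
((487.4716491699219, -0.6643638610839844), (68.72706604003906, 212.14453125), 84.88639831542969)
[[378.75873  -25.436829]
 [590.0589   -44.34543 ]
 [596.1846    24.1081  ]
 [384.8844    43.0167  ]]
bow top [[0.40969993 0.23733639 0.075     ]
 [0.39730263 0.23726897 0.075     ]
 [0.37127303 0.2390186  0.075     ]] bow top edge z88 [[0.41062507 0.23462626 0.088     ]]
bow side [[0.39691217 0.23883004 0.075     ]
 [0.41018811 0.24189203 0.075     ]
 [0.38285322 0.24005436 0.075     ]
 [0.36587771 0.23689986 0.075     ]]
pin top T [[ 0.65916808 -0.01831145  0.175     ]] side [[ 0.6573279  -0.01817511  0.175     ]]
top 2055 0.11086001003661917 ((293.4115295410156, 236.73106384277344), (140.7075653076172, 169.17132568359375), 1.9592208862304688)
side 3302 0.11092442207988756 ((292.98394775390625, 239.37139892578125), (138.906982421875, 169.83616638183594), 1.1526305675506592)
```

```bash
python3 - <<'E'
from h import *
T=cams.camera_model('top');S=cams.camera_model('side')
ts=lambda x,y:(225+x/5-.4,145+y/5-.4); ss=lambda x,y:(255+x/3.7-.4,170+y/3.7-.4)
C=onz(T,[ts(433,124),ts(538,131),ts(500,540),ts(399,530)],.012)[:,:2]
C2=onz(S,[ss(90,178),ss(63,242),ss(403,318),ss(425,256)],.012)[:,:2]
for C in (C,C2[[1,0,3,2]]):
    print(C.round(4).tolist())
    f=(C[0]+C[1])/2;b=(C[2]+C[3])/2;e=(f-b);L=np.linalg.norm(e);e/=L
    print(L,np.linalg.norm(C[0]-C[1]),np.degrees(np.arctan2(e[1],e[0])),'axis',(f+b)/2+e*.085)
h=np.radians(-5.0)
for ax in ((.6034,-.0134),(.6045,-.0125)):
  for key in ((.397,.2385),):
    v=np.array(key)-ax;s=np.arctan2(v[1],v[0]);
    a=(s-(h+np.pi)+np.pi)%(2*np.pi)-np.pi
    t=a/2;print('line',np.degrees(s),'joint',t,np.degrees(t),'pin target',np.array(ax)+.055*np.array([np.cos(h+t),np.sin(h+t)]),'pointer tip',np.array(ax)+.094*v/np.linalg.norm(v))
E
```

```text
[[0.6546, 0.0161], [0.65, -0.0533], [0.3811, -0.0279], [0.3878, 0.0381]]
0.26890568560366407 0.06953570131055141 -5.0578058200846545 axis [ 0.60306927 -0.01423335]
[[0.6523, 0.0196], [0.6524, -0.0508], [0.3801, -0.0287], [0.3867, 0.035]]
0.26962869799628647 0.07037603941980963 -3.9886970176474876 axis [ 0.60268329 -0.01213763]
line 129.33025725471282 joint -0.3985436897220276 -22.834871372643587 pin target [ 0.65203633 -0.03908087] pointer tip [0.54382379 0.05930953]
line 129.58030872033214 joint -0.39636157903478053 -22.709845639833937 pin target [ 0.65319226 -0.03807468] pointer tip [0.54460704 0.05994883]
```

Measured so far:
- **Stand:** axis about (0.603, -0.0135), heading -5°.
- **Key:** about (0.397, 0.2385).
- **Joint target:** about -0.40 rad, with the pin going from (0.658, -0.018) to about (0.652, -0.039).

Both cameras agree to about 2 mm. I'll move above the pin with the jaws along its path.

```bash
python3 -m jog '[[[0.03,0.036,0],[0,0,-0.09],100],[[0.036,0.044,0],[0,0,-0.09],100],[[0.036,0.044,0],[0,0,-0.09],100],[[0.036,0.044,0],[0,0,-0.09],100],[[0.036,0.044,0],[0,0,-0.09],100]]' 20
```

```text
clock: 0.72
position: [0.3489, -0.3831, 0.2469]
ee_rot: [0.996, -0.094, -0.001, -0.002]
ft_force: [1.1, 0.1, -0.7]
grip_width: 0.997
```

```bash
python3 -m jog '[[[0.038,0.045,0],[0,0,0],100],[[0.038,0.045,0],[0,0,0],100],[[0.038,0.045,0],[0,0,0],100],[[0.038,0.045,0],[0,0,0],100],[[0.038,0.045,0],[0,0,0],100]]'; python3 -m jog '[[[0.038,0.045,0],[0,0,0],100],[[0.036,0.045,0],[0,0,0],100],[[0.02,0.03,0],[0,0,0],100],[[0,0,0],[0,0,0],100]]'
```

```text
clock: 1.35
position: [0.5429, -0.1501, 0.2462]
ee_rot: [0.995, -0.095, -0.002, -0.002]
ft_force: [0.8, -1.1, -0.5]
grip_width: 1.0
clock: 1.85
position: [0.6401, -0.0205, 0.244]
ee_rot: [0.996, -0.092, -0.003, -0.003]
ft_force: [-0.2, -0.6, -0.3]
grip_width: 0.998
```

Correct the position, then check with the wrist camera before descending.

```bash
python3 -m jog '[[[0.018,0.002,0],[0.005,0.005,0],60],[[0,0,0],[0,0,0],60],[[0,0,0],[0,0,0],60]]'; python3 - <<'E'
from h import *
from workcell import sensors
print(sensors.get_obs()['position'])
m=cams.camera_model('wrist');p,d=cams.camera('wrist');cv2.imwrite('pics/w1.png',p[:,:,::-1])
print(proj(m,[[.658,-.018,.175],[.658,-.018,.125]]))
p,d=cams.camera('side');cv2.imwrite('pics/s2.png',cv2.resize(p[100:300,180:420,::-1],None,fx=3,fy=3))
E
```

```text
clock: 2.22
position: [0.657, -0.0211, 0.2431]
ee_rot: [0.996, -0.093, -0.007, -0.004]
ft_force: [0.6, 0.5, -0.5]
grip_width: 0.594
[ 0.65696613 -0.02112524  0.2430584 ]
[[315.29235721 216.65412515]
 [316.36577814 197.06021478]]
```

View pics/w1.png

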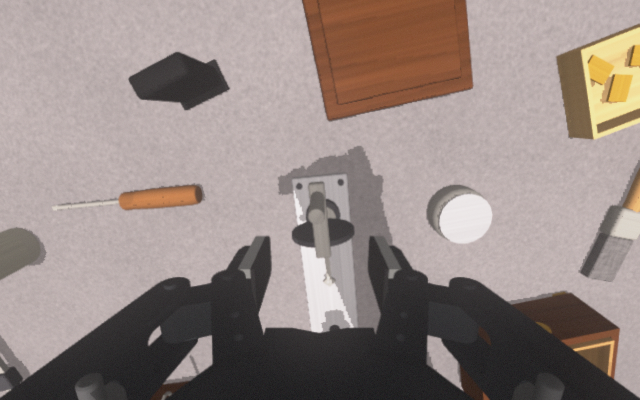

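View pics/s2.png

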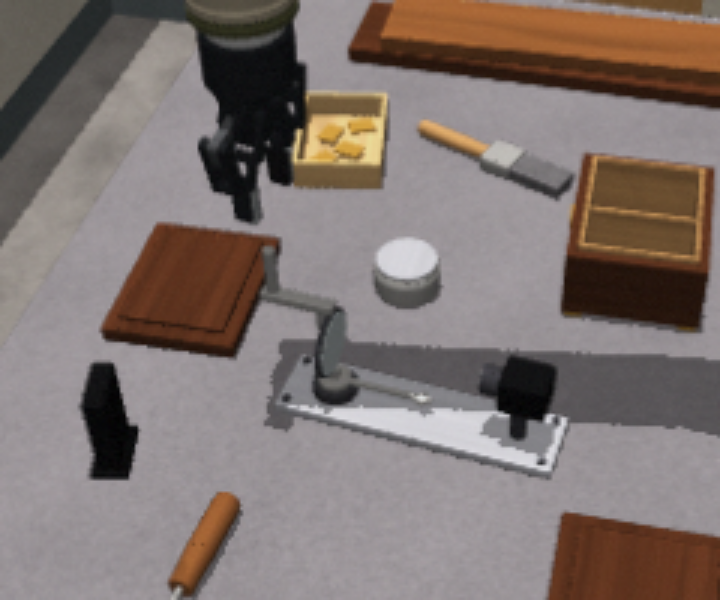

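The wrist view shows the pin at (316,190–217), midway between the jaws at columns 265 and 372. That agrees with the projected position, so I'll descend.

```bash
python3 -m jog '[[[0.001,0.003,-0.03],[0,0,0],60],[[0,0,-0.03],[0,0,0],60],[[0,0,-0.024],[0,0,0],50],[[0,0,0],[0,0,0],40]]'; python3 - <<'E'
from h import *
m=cams.camera_model('wrist');p,d=cams.camera('wrist');cv2.imwrite('pics/w2.png',p[:,:,::-1])
print(proj(m,[[.658,-.018,.175],[.658,-.018,.125]]))
p,d=cams.camera('side');cv2.imwrite('pics/s3.png',cv2.resize(p[100:300,180:420,::-1],None,fx=3,fy=3))
E
```

```text
clock: 2.82
position: [0.6567, -0.0202, 0.1589]
ee_rot: [0.995, -0.095, -0.006, -0.004]
ft_force: [0.2, 0.7, 0.2]
grip_width: 0.403
[[313.75098351 283.23513185]
 [315.6652009  235.8229951 ]]
```

View pics/w2.png

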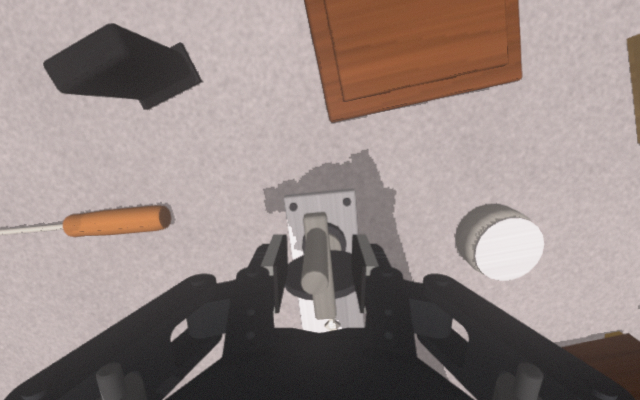

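View pics/s3.png

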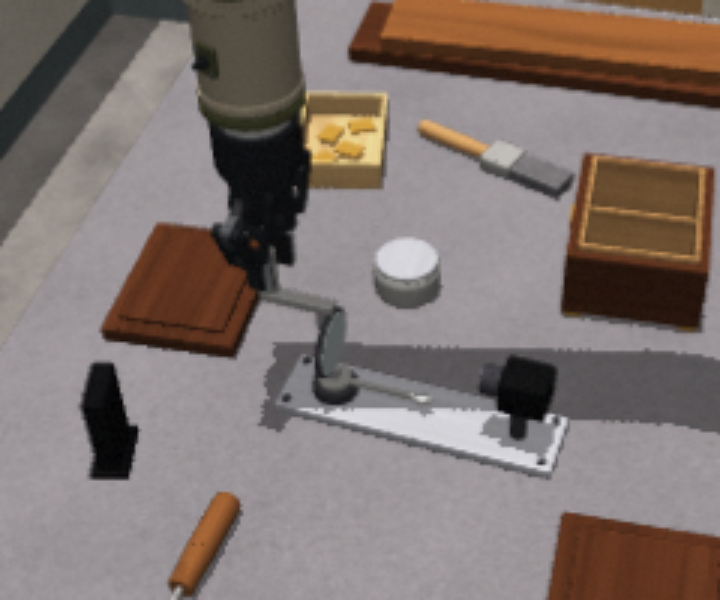

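The pin sits between the pads, with its top at about (315,280) and the jaw centre near column 319. Close gently at 20 N.

```bash
python3 -m jog '[[[0.001,0.002,-0.003],[0,0,0],30],[[0,0,0],[0,0,0],20],[[0,0,0],[0,0,0],12],[[0,0,0],[0,0,0],8],[[0,0,0],[0,0,0],8]]' 20;  python3 -m jog '[[[0,0,0],[0,0,0],8],[[0,0,0],[0,0,0],5]]'
```

```text
clock: 3.55
position: [0.6603, -0.0179, 0.1613]
ee_rot: [0.996, -0.095, -0.002, -0.004]
ft_force: [0.0, 0.2, -2.2]
grip_width: 0.135
clock: 3.8
position: [0.6603, -0.0179, 0.1612]
ee_rot: [0.996, -0.095, -0.002, -0.004]
ft_force: [-0.0, 0.4, -1.5]
grip_width: 0.133
```

```bash
python3 -m jog '[[[-0.0005,-0.003,0],[0,0,-0.055],5],[[-0.0006,-0.003,0],[0,0,-0.055],5],[[-0.0008,-0.003,0],[0,0,-0.055],5],[[-0.001,-0.003,0],[0,0,-0.055],5],[[0,0,0],[0,0,0],5]]' 20
```

```text
clock: 4.42
position: [0.658, -0.0302, 0.1612]
ee_rot: [0.979, -0.206, -0.001, -0.004]
ft_force: [-0.3, 0.3, -1.2]
grip_width: 0.132
```

```bash
python3 - <<'E'
from h import *
for n in('top','side'):
    p,d=cams.camera(n);cv2.imwrite(f'pics/{n}4.png',p[:,:,::-1])
a=cv2.imread('pics/top4.png')[145:260,225:345];b=cv2.imread('pics/side4.png')[170:330,255:395]
cv2.imwrite('pics/c4.png',np.hstack([cv2.resize(a,(400,383)),cv2.resize(b,(335,383))]))
E
```

```text
(no output)
```

View pics/c4.png

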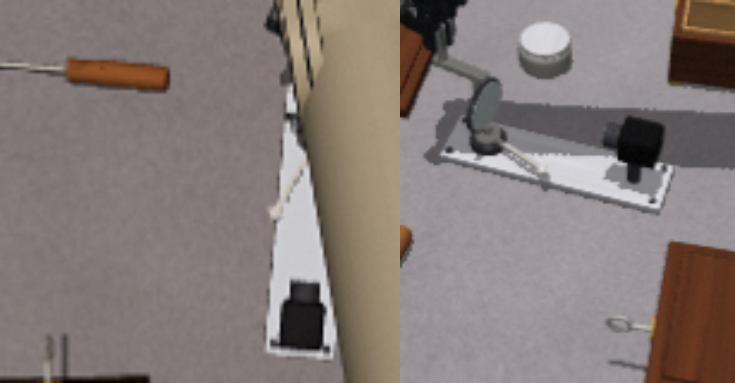

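It turned as planned, with the pointer swinging toward the key. I'll continue most of the remaining way.

```bash
python3 -m jog '[[[-0.0008,-0.0024,0],[0,0,-0.045],5],[[-0.001,-0.0024,0],[0,0,-0.045],5],[[-0.001,-0.0023,0],[0,0,-0.045],5],[[-0.001,-0.0022,0],[0,0,-0.045],5],[[0,0,0],[0,0,0],5]]' 20
cat > look.py <<'E'
import sys
from h import *
from workcell import sensors
o=sensors.get_obs();print(o['clock'],o['position'],o['ft_force'],o['grip_width'])
n=sys.argv[1]
for c in('top','side'):
    p,d=cams.camera(c);cv2.imwrite(f'pics/{c}{n}.png',p[:,:,::-1])
a=cv2.imread(f'pics/top{n}.png')[170:230,290:340];b=cv2.imread(f'pics/side{n}.png')[205:255,270:350]
cv2.imwrite(f'pics/c{n}a.png',cv2.resize(a,None,fx=10,fy=10,interpolation=cv2.INTER_CUBIC));cv2.imwrite(f'pics/c{n}b.png',cv2.resize(b,None,fx=10,fy=10,interpolation=cv2.INTER_CUBIC))
E
python3 look.py 5
```

```text
clock: 5.15
position: [0.6542, -0.0396, 0.1613]
ee_rot: [0.955, -0.297, -0.0, -0.004]
ft_force: [1.4, -0.4, -0.8]
grip_width: 0.131
5.15 [ 0.65416814 -0.0395629   0.16126325] [ 1.35343778 -0.36102609 -0.84653135] 0.13065364747087896
```

View pics/c5a.png

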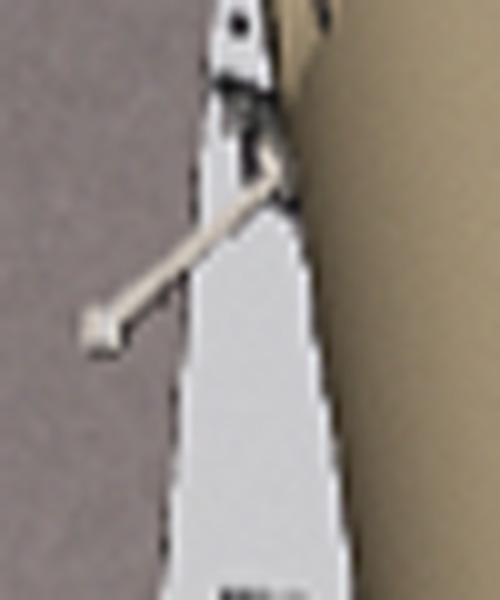

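View pics/c5b.png

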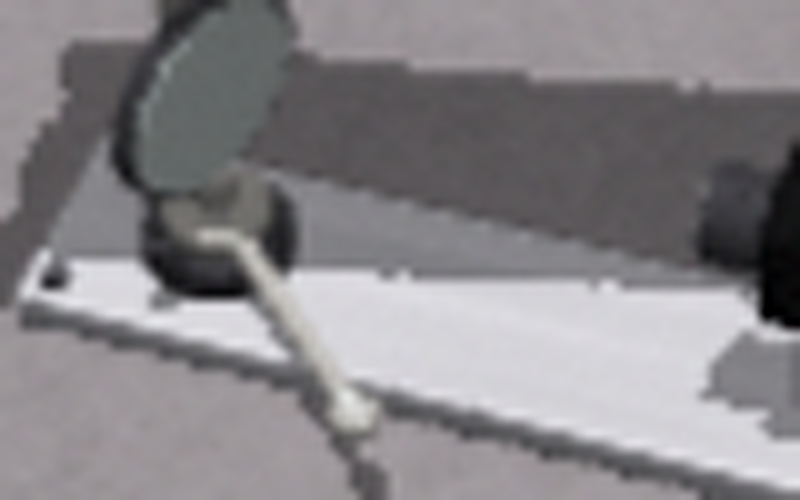

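```bash
python3 - <<'E'
from h import *
T=cams.camera_model('top');S=cams.camera_model('side')
ta=lambda x,y:(290+x/10-.45,170+y/10-.45); sb=lambda x,y:(270+x/10-.45,205+y/10-.45)
ax=np.array([.6033,-.0137]);key=np.array([.397,.2385])
v=key-ax;print('want',np.degrees(np.arctan2(v[1],v[0])))
for n,P in(('top',onz(T,[ta(265,187),ta(190,250),ta(100,330)],.028)),('side',onz(S,[sb(248,255),sb(300,333),sb(350,408)],.028))):
    P=P[:,:2];e=P[2]-P[0];w=P[2]-ax;k=key-P[0]
    e1=P[2]-P[0]
    print(n,P.round(4).tolist(),'dir',np.degrees(np.arctan2(e[1],e[0])),'from axis',np.degrees(np.arctan2(w[1],w[0])),np.linalg.norm(w),'tip->key',np.degrees(np.arctan2(*(key-P[2])[::-1])),'line offset of axis',np.cross(e/np.linalg.norm(e),ax-P[0]),'base->key',np.degrees(np.arctan2(k[1],k[0])))
E
```

```text
want 129.28322061584308
top [[0.5909, -0.0], [0.5703, 0.0243], [0.5444, 0.0535]] dir 131.01427317493625 from axis 131.2728815218387 0.08936133112937839 tip->key 128.53169149439222 line offset of axis -0.00040333699708750524 base->key 129.10400138330505
side [[0.59, 0.0007], [0.568, 0.0257], [0.5476, 0.049]] dir 131.26600168445802 from axis 131.6380702171858 0.08386596344178684 tip->key 128.46753802719738 line offset of axis -0.0005446067218113186 base->key 129.05451507250615<stdin>:9: DeprecationWarning: Arrays of 2-dimensional vectors are deprecated. Use arrays of 3-dimensional vectors instead. (deprecated in NumPy 2.0)
```

The pointer reads 131.0–131.3° in both views and 129.2° is needed. That means 1° more on the joint, about 1 mm at the pin.

```bash
python3 -m jog '[[[-0.0005,-0.0009,0],[0,0,-0.017],5],[[0,0,0],[0,0,0],5],[[0,0,0],[0,0,0],5]]' 20
python3 look.py 6
cat > fit.py <<'E'
import sys
from h import *
n=sys.argv[1]
ax=np.array([.6033,-.0137]);key=np.array([.397,.2385])
v=key-ax;print('want',np.degrees(np.arctan2(v[1],v[0])))
for c in('top','side'):
    m=cams.camera_model(c)
    g=cv2.imread(f'pics/{c}{n}.png')[:,:,::-1].astype(float)
    f=np.clip(g[:,:,0]-g[:,:,2]-10,0,40)*(g.min(2)>110)
    vv,uu=np.mgrid[:400,:640];P=onz(m,np.c_[uu.ravel(),vv.ravel()],.028)[:,:2]
    w=P-ax;e=v/np.linalg.norm(v);s=w@e;q=w@np.array([-e[1],e[0]])
    k=(s>.025)&(s<.096)&(abs(q)<.014)&(f.ravel()>0)
    W=f.ravel()[k];b=np.polyfit(s[k],q[k],1,w=np.sqrt(W))
    print(c,k.sum(),'dir err deg',np.degrees(np.arctan(b[0])),'off at axis mm',b[1]*1e3,'mean q/s deg',np.degrees(np.sum(W*q[k])/np.sum(W*s[k])),'q at key mm',1e3*np.polyval(b,np.linalg.norm(v)))
E
python3 fit.py 5;python3 fit.py 6
```

```text
clock: 5.62
position: [0.6538, -0.0403, 0.1612]
ee_rot: [0.952, -0.305, -0.0, -0.004]
ft_force: [0.7, 0.7, -1.9]
grip_width: 0.132
5.625 [ 0.65381357 -0.04026989  0.16124694] [ 0.65042706  0.66855768 -1.91060795] 0.13202195410707543
want 129.28322061584308
top 98 dir err deg -0.23192898979811946 off at axis mm 0.07068782334533671 mean q/s deg -0.16718143283468764 q at key mm -1.2482505284129113
want 129.28322061584308
top 99 dir err deg -0.9987147146102635 off at axis mm -0.01628189385097152 mean q/s deg -1.0134233520657252 q at key mm -5.696336679936353Traceback (most recent call last):
  File "fit.py", line 13, in <module>
    W=f.ravel()[k];b=np.polyfit(s[k],q[k],1,w=np.sqrt(W))
                     ~~~~~~~~~~^^^^^^^^^^^^^^^^^^^^^^^^^^
    raise TypeError("expected non-empty vector for x")
TypeError: expected non-empty vector for x
Traceback (most recent call last):
  File "fit.py", line 13, in <module>
    W=f.ravel()[k];b=np.polyfit(s[k],q[k],1,w=np.sqrt(W))
                     ~~~~~~~~~~^^^^^^^^^^^^^^^^^^^^^^^^^^
TypeError: expected non-empty vector for x
```

```bash
python3 - <<'E'
from h import *
T=cams.camera_model('top')
# overlay and enlarge key and pointer, both views
ims=[]
for c,r in(('top',(165,260,230,345)),('side',(205,325,270,400))):
    g=cv2.imread(f'pics/{c}6.png');m=cams.camera_model(c)
    a=g[r[0]:r[1],r[2]:r[3]];a=cv2.resize(a,None,fx=4,fy=4,interpolation=cv2.INTER_CUBIC)
    t=np.array([.6033,-.0137,.028]);k=np.array([.397,.2385,.028])
    for z0,z1,col in((.028,.028,(0,0,255)),):
        q=(proj(m,[t,k])-[r[2],r[0]]+.5)*4
        cv2.line(a,tuple(map(int,q[0])),tuple(map(int,q[1])),col,1)
    kk=(proj(m,[[.397,.2385,.075]])-[r[2],r[0]]+.5)*4
    cv2.circle(a,tuple(map(int,kk[0])),3,(0,255,0),1)
    cv2.imwrite(f'pics/o6{c}.png',a)
E
```

```text
(no output)
```

View pics/o6top.png

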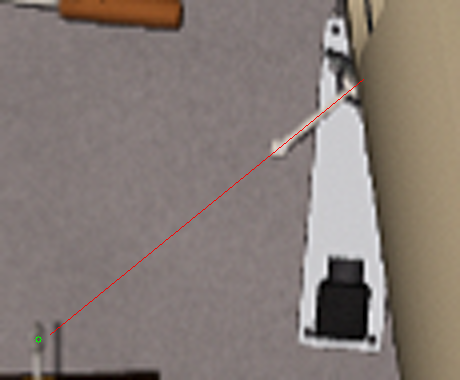

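View pics/o6side.png

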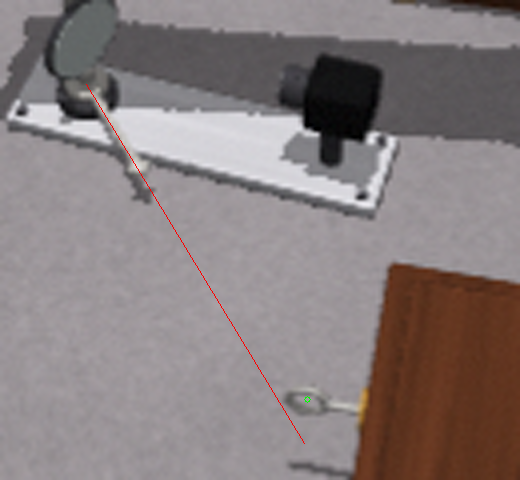

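The views disagree: the top fit says about 1° past, while the side looks near zero. I'll measure the pointer more carefully with cross-profiles in both views, also for the start picture, where its true direction is known.

```bash
cat > fit2.py <<'E'
import sys
from h import *
ax=np.array([.6033,-.0137]);key=np.array([.397,.2385])
def run(n,ang):
    e=np.array([np.cos(ang),np.sin(ang)]);nn=np.array([-e[1],e[0]])
    for c in('top','side'):
        m=cams.camera_model(c)
        g=cv2.imread(f'pics/{c}{n}.png').astype(np.float32);f=g[:,:,2]-g[:,:,0]
        s=np.arange(.03,.09,.002);q=np.arange(-.012,.0121,.0005)
        P=(ax+s[:,None,None]*e+q[None,:,None]*nn).reshape(-1,2)
        uv=proj(m,np.c_[P,np.full(len(P),.028)]).astype(np.float32)
        F=cv2.remap(f,uv[:,0].reshape(len(s),-1),uv[:,1].reshape(len(s),-1),cv2.INTER_LINEAR)
        F=F-np.percentile(F,20,axis=1,keepdims=True);pk=F.max(1)
        F=np.clip(F-.35*pk[:,None],0,None);cq=(F*q).sum(1)/F.sum(1)
        k=pk>12
        for _ in range(3):
            b=np.polyfit(s[k],cq[k],1);r=abs(cq-np.polyval(b,s));k=(pk>12)&(r<max(.0012,2*np.std(r[k])))
        print(n,c,k.sum(),'slope deg %.2f'%np.degrees(np.arctan(b[0])),'off at axis %.2f mm'%(b[1]*1e3),'through-axis %.2f deg'%np.degrees((cq[k]@s[k])/(s[k]@s[k])),'pk',pk[::6].round())
run('0',np.radians(175))
v=key-ax;w=np.arctan2(v[1],v[0])
for n in sys.argv[1:]: run(n,w)
E
python3 fit2.py 5 6
```

```text
0 top 30 slope deg -0.14 off at axis 0.07 mm through-axis -0.08 deg pk [22. 23. 23. 23. 20.]Traceback (most recent call last):
  File "fit2.py", line 19, in <module>
    run('0',np.radians(175))
    ~~~^^^^^^^^^^^^^^^^^^^^^
  File "fit2.py", line 17, in run
    b=np.polyfit(s[k],cq[k],1);r=abs(cq-np.polyval(b,s));k=(pk>12)&(r<max(.0012,2*np.std(r[k])))
    raise TypeError("expected non-empty vector for x")
TypeError: expected non-empty vector for x
```

```bash
sed -i 's/pk>12/pk>4/g' fit2.py; python3 fit2.py 5 6
```

```text
0 top 30 slope deg -0.14 off at axis 0.07 mm through-axis -0.08 deg pk [22. 23. 23. 23. 20.]
0 side 29 slope deg -0.41 off at axis 1.87 mm through-axis 1.30 deg pk [10. 10.  9. 10.  9.]
5 top 18 slope deg 0.59 off at axis 0.51 mm through-axis 1.05 deg pk [20. 20. 18.  7.  9.]
5 side 20 slope deg -1.71 off at axis 3.44 mm through-axis 2.03 deg pk [ 9. 12. 11.  9.  4.]
6 top 12 slope deg -3.15 off at axis 1.75 mm through-axis -1.47 deg pk [23. 19. 18.  8.  7.]
6 side 23 slope deg 0.09 off at axis 0.54 mm through-axis 0.62 deg pk [10. 11. 12. 10.  9.]
```

```bash
cat > fit3.py <<'E'
import sys
from h import *
ax=np.array([.6033,-.0137]);key=np.array([.397,.2385])
v=key-ax;w=np.arctan2(v[1],v[0]);e=np.array([np.cos(w),np.sin(w)]);nn=np.array([-e[1],e[0]])
for n in sys.argv[1:]:
    m=cams.camera_model('top');g=cv2.imread(f'pics/top{n}.png').astype(np.float32)
    for nm,f,s in(('RB',g[:,:,2]-g[:,:,0],np.arange(.02,.044,.002)),('lum',g.mean(2),np.arange(.064,.094,.002))):
        q=np.arange(-.011,.0111,.0005)
        P=(ax+s[:,None,None]*e+q[None,:,None]*nn).reshape(-1,2)
        uv=proj(m,np.c_[P,np.full(len(P),.028)]).astype(np.float32)
        F=cv2.remap(f,uv[:,0].reshape(len(s),-1),uv[:,1].reshape(len(s),-1),cv2.INTER_LINEAR)
        F=F-np.median(F,axis=1,keepdims=True);pk=F.max(1);F=np.clip(F-.3*pk[:,None],0,None);cq=(F*q).sum(1)/F.sum(1)
        print(n,nm,(cq*1e3).round(1),'ang deg med %.2f'%np.degrees(np.median(cq/s)),pk.round())
E
python3 fit3.py 5 6
```

```text
5 RB [0.5 0.5 0.9 1.  1.  1.  1.3 1.3 1.1 0.9 1.3 1.4] ang deg med 1.88 [15. 20. 19. 19. 19. 17. 17. 17. 15. 16. 16. 12.]
5 lum [0.7 1.2 1.1 1.2 1.3 1.3 1.4 1.5 1.6 1.7 2.4 3.4 3.  2.1 1.8] ang deg med 1.10 [60. 58. 66. 62. 62. 65. 61. 67. 59. 69. 63. 40. 14. 32. 48.]
6 RB [-0.6 -0.5 -0.6 -0.3  0.  -0.   0.3  0.2  0.5  0.5  0.5  0.1] ang deg med 0.08 [15. 16. 17. 19. 18. 21. 20. 19. 17. 16. 13.  9.]
6 lum [-0.5 -0.7 -0.5 -0.8 -0.7 -0.3 -0.6 -0.5 -0.4  0.3  0.4  0.2  0.1 -0.8
 -0.3] ang deg med -0.39 [60. 50. 50. 55. 60. 57. 66. 59. 69. 65. 54. 42. 28. 40. 70.]
```

```bash
python3 - <<'E'
import cv2,numpy as np
a=[cv2.resize(cv2.imread(f'pics/top{n}.png')[180:210,292:327],None,fx=11,fy=11,interpolation=cv2.INTER_NEAREST) for n in (5,6)]
cv2.imwrite('pics/cmp.png',np.hstack(a))
E
```

```text
(no output)
```

View pics/cmp.png

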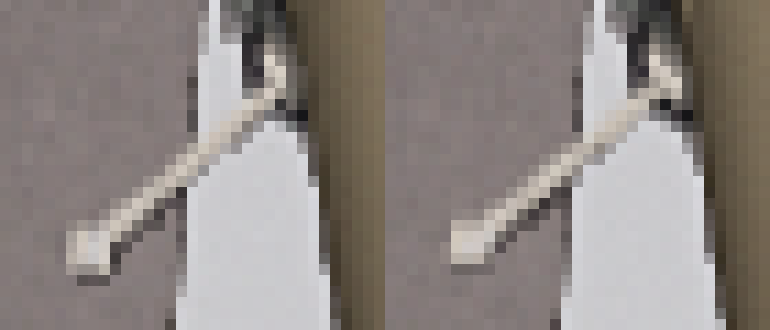

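At the current pose the top-view pointer reads between -0.4° and +0.1° of the line to the key. The side view reads +0.1° to +0.6°. That is on target within measurement error (≤3 mm at the key), so hold.

```bash
Z='' ; for i in 1; do python3 -m jog '[[[0,0,0],[0,0,0],5],[[0,0,0],[0,0,0],5],[[0,0,0],[0,0,0],5],[[0,0,0],[0,0,0],5],[[0,0,0],[0,0,0],5]]' 20; done; python3 look.py 7; python3 fit3.py 7; python3 fit2.py 7
```

```text
clock: 6.35
position: [0.6538, -0.0403, 0.1612]
ee_rot: [0.952, -0.305, -0.0, -0.004]
ft_force: [0.1, -0.6, -0.8]
grip_width: 0.129
6.35 [ 0.65381396 -0.04026442  0.16121069] [ 0.13508776 -0.64263109 -0.83492631] 0.1285255618707878
7 RB [-0.6 -0.4 -0.5 -0.3 -0.1 -0.1  0.2  0.2  0.4  0.3  0.3 -0. ] ang deg med -0.09 [16. 17. 18. 21. 19. 21. 22. 20. 17. 17. 13.  9.]
7 lum [-0.5 -0.7 -0.6 -0.7 -0.7 -0.3 -0.5 -0.2 -0.3  0.   0.1  0.1  0.1 -0.8
 -0.2] ang deg med -0.26 [60. 52. 50. 53. 57. 59. 69. 58. 66. 61. 56. 45. 28. 39. 69.]
0 top 30 slope deg -0.14 off at axis 0.07 mm through-axis -0.08 deg pk [22. 23. 23. 23. 20.]
0 side 29 slope deg -0.41 off at axis 1.87 mm through-axis 1.30 deg pk [10. 10.  9. 10.  9.]
7 top 19 slope deg 0.46 off at axis -1.04 mm through-axis -0.34 deg pk [23. 19. 19.  7.  7.]
7 side 19 slope deg -3.43 off at axis 2.99 mm through-axis -0.40 deg pk [ 9. 12. 11. 10.  5.]
```

No drift. I'll hold for more than three seconds.

```bash

python3 -m jog '[[[0,0,0],[0,0,0],5],[[0,0,0],[0,0,0],5],[[0,0,0],[0,0,0],5],[[0,0,0],[0,0,0],5],[[0,0,0],[0,0,0],5]]' 
python3 -m jog '[[[0,0,0],[0,0,0],5],[[0,0,0],[0,0,0],5],[[0,0,0],[0,0,0],5],[[0,0,0],[0,0,0],5],[[0,0,0],[0,0,0],5]]' 
python3 -m jog '[[[0,0,0],[0,0,0],5],[[0,0,0],[0,0,0],5],[[0,0,0],[0,0,0],5],[[0,0,0],[0,0,0],5],[[0,0,0],[0,0,0],5]]' 
python3 -m jog '[[[0,0,0],[0,0,0],5],[[0,0,0],[0,0,0],5],[[0,0,0],[0,0,0],5],[[0,0,0],[0,0,0],5],[[0,0,0],[0,0,0],5]]' 
python3 -m jog '[[[0,0,0],[0,0,0],5],[[0,0,0],[0,0,0],5],[[0,0,0],[0,0,0],5],[[0,0,0],[0,0,0],5],[[0,0,0],[0,0,0],5]]' 
python3 -m jog '[[[0,0,0],[0,0,0],5],[[0,0,0],[0,0,0],5],[[0,0,0],[0,0,0],5],[[0,0,0],[0,0,0],5],[[0,0,0],[0,0,0],5]]' 
python3 look.py 8; python3 fit3.py 8
```

```text
clock: 7.08
position: [0.6538, -0.0403, 0.1613]
ee_rot: [0.952, -0.305, -0.0, -0.004]
ft_force: [1.0, -0.1, -1.3]
grip_width: 0.13
clock: 7.7
position: [0.6538, -0.0403, 0.1612]
ee_rot: [0.952, -0.305, -0.0, -0.004]
ft_force: [1.5, -0.5, -1.2]
grip_width: 0.129
clock: 8.32
position: [0.6538, -0.0402, 0.1613]
ee_rot: [0.952, -0.305, -0.0, -0.004]
ft_force: [0.8, -0.8, -0.9]
grip_width: 0.131
clock: 8.95
position: [0.6538, -0.0403, 0.1612]
ee_rot: [0.952, -0.305, -0.0, -0.004]
ft_force: [0.1, -0.4, -1.6]
grip_width: 0.138
clock: 9.57
position: [0.6538, -0.0403, 0.1612]
ee_rot: [0.952, -0.305, -0.0, -0.004]
ft_force: [1.2, -0.8, -1.4]
grip_width: 0.134
clock: 10.2
position: [0.6538, -0.0403, 0.1612]
ee_rot: [0.952, -0.305, -0.0, -0.004]
ft_force: [0.8, -0.1, -1.6]
grip_width: 0.132
10.2 [ 0.65381014 -0.04027688  0.16123825] [ 0.79908318 -0.13353741 -1.57975166] 0.13194052187693275
8 RB [-0.6 -0.5 -0.6 -0.4  0.  -0.   0.2  0.2  0.4  0.2  0.2 -0.5] ang deg med 0.00 [16. 17. 19. 21. 18. 20. 19. 20. 18. 18. 13.  9.]
8 lum [-0.5 -0.7 -0.6 -0.7 -0.7 -0.3 -0.5 -0.2 -0.3  0.1  0.1  0.1  0.1 -0.8
 -0.3] ang deg med -0.26 [62. 53. 52. 56. 59. 56. 69. 57. 68. 61. 54. 44. 29. 40. 70.]
```

View pics/side8.png

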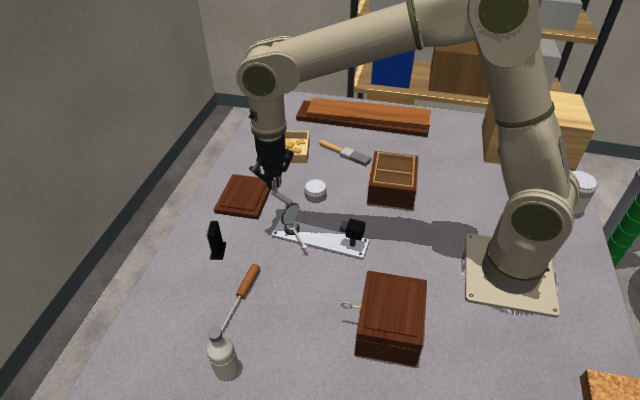

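The gripper is holding the pin. The pointer, from (292,230) to (305,250), points at the key at (347,305), and everything else is where it was. Handing in.

```bash
python3 -c "
from workcell import manip
print(manip.hand_in())"
```

```text
the job is handed in; nothing more can be done
None
```

I pinched the mirror's pin with the grip set to 20 N, turned the mirror by about -0.40 rad in small steps, and held it there. It stayed steady for over 4.5 s, and I handed the job in at 10.2 s still holding it.

- **Aim:** In the top view the pointer was within about 0.3° of the line to the key, or about 2 mm at the key. It did not drift during the hold.
- **Forces:** The measured wrist force was never above about 2.5 N in the readings I took.
- **Other objects:** In the last side picture the two boxes and the other things on the bench look unmoved.

**Checks that disagreed:**
- The side view was noisier because the pointer hardly stands out against the white base. Its whole-line readings in the final pose ranged from -0.4° to +0.6°, and one bare line fit gave -3.4°, which I put down to the low contrast.
- Working from the gripper's own position, the pointer came out about 1.3° past the key. I trusted the top view instead, because its reading of the pointer at rest matched the stand's heading within 0.15°.

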